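# Pack the ward's samples for the lab

## Robot

A 6-joint arm with a two-finger parallel gripper is mounted at the origin on the work surface. World frame = base frame: x ahead of the robot, y to its left, z up, the work surface at z = 0. Lengths are in m, angles in rad, forces in N, time in s.
With the tool pointing down it reaches from about 0.35 to 0.875 m from the base axis. Payload 4.2 kg.
Tool frame: the origin (TCP) lies between the finger pads; the fingertips stand 8 mm ahead of it and the grasp point (between the pads) lies 11 mm behind it (arm.nose_length is the distance from the TCP to the fingertips, in m); z points along the fingers, y is the direction in which the jaws open and shut (so a half turn about z gives the same grasp; the last joint's range is limited). The gripper opens to 85 mm and grips with 20 to 120 N. Pads are 22 mm wide; open, the fingers measure 114 mm over their backs; the gripper's body (76 mm by 85 mm) begins 54 mm behind the grasp point. The pads swing forward as they close: fully open they stand 13 mm farther back than shut.
Start: joints at [1.56, 0.385, 0.008, 0, -1.194, -0.259], TCP at [0.167, 0.602, 0.239] pointing down, gripper open.
Joint ranges: [-3.14, 3.14], [-1.21, 2.06], [-1.07, 1.41], [-3.16, 2.05], [-2.99, -0.16], [-3.1, 3.1]. Speed limits (rad/s): [2.79, 2.79, 3.14, 3.14, 3.14, 3.14].

## Interface

Orientations are given as a rotation vector (axis times angle).
In Python, from bench import arm, viewer gives the robot as it stands.
- The arm moves only by the tool jog_arm, never from a script. Its argument "series" is a list of rows, each an object with "delta_pos": the shift along the tool's x, y, z in cm, a list of three; "angular": the turn, a rotation vector about the tool's x, y, z in units of 10 degrees (1.0 is 10 degrees), a list of three; "gripper": the opening in per cent of the stroke, from 0 (shut) to 100 (fully open). In form: [{"delta_pos": [x, y, z], "angular": [ax, ay, az], "gripper": gripper}, ...]. A call has 1 to 8 rows; each row is the pose to reach, as a shift and turn from the pose commanded when the call began, along the tool's axes at that moment; what a row does not reach only later rows make up. A row lasts 1/8 s, in which the tool goes at most 62.5 mm and 10.7 degrees, less where a joint would pass 70% of its speed; a pose out of reach is approached as far as the arm can. A call with a gripper value outside its range is refused whole. The fingers move at their own pace and stop on an object; the grip force is fixed at half the most. Time passes only in rows, so rows that repeat a pose let the fingers close. It gives the time, the measured TCP pose, the force and the opening at its end, in the units of the state.
- arm.get_obs(): the state, without advancing time (a new reading comes with each control period).
- viewer.grab_frame(name): name is "scene" or "top" or "wrist"; returns a dict with "image" (400x640x3 uint8, red, green, blue), "vertical_fov" (degrees; the focal length in pixels is half the picture's height over the tangent of half this angle, whatever the lens; pixels are square), "cx", "cy" (the principal point, pixels), "camera_from_world" (4x4, takes a point from world to camera coordinates). Camera axes: x right, y up, looking along -z (the intrinsics and any distortion apply to the point x, -y, -z); pixel columns grow to the right and rows downward; lengths in m; the calibration is good to about 2 mm. A picture is of the moment at which its call begins. There is no depth.
- arm.sign_off(): hands the job in, once; it reports no verdict.
The state is a dict: "time": time; "qpos": joint angles; "joint_velocities": joint speeds; "joint_efforts": joint torques, N m; "position": TCP position; "eef_rot": TCP orientation; "contact_force": force on the tool from outside, world axes, zero at the start; "wrist_torque": the same for the moment, N m; "finger_gap": finger opening in m.
Only numpy, scipy, OpenCV 4.12 (cv2) and the standard library are available. Lean on these libraries where they do the work, as an engineer would, in place of code of your own. Each camera call takes 0.05 s, during which the arm holds its last target. There are 200 camera calls.

## Task

Pack the closed samples into the lab carrier, the low tray in the middle of the desk: the capped wide pot goes in the large round recess, the capped slim pot in the small round one, the square bottle in the square one and the slide box in the oblong one. Keep every sample upright and lower it in rather than dropping it, so that all four end standing flat on the floor of their recesses. Leave the two open, uncapped pots where they are.

Things in the scene. Friction and masses are not known exactly. Their poses are not given: they have to be found in the camera images.
- wide_pot: Wide round sample pot, white plastic, closed by a flat ribbed screw cap; upright, diameter 56 mm, 62 mm tall with its cap, 60 to 130 g. Origin: centre of its underside, z up.
- slim_pot: Slim round sample pot, white plastic, closed by a flat ribbed screw cap; upright, diameter 34 mm, 80 mm tall with its cap, 35 to 70 g. Origin: centre of its underside, z up.
- square_bottle: Square sample bottle, white plastic: body 44 x 44 mm and 60 mm tall, with a narrower round screw cap (diameter 34 mm) above it, 76 mm in all; upright, 70 to 140 g. Origin: centre of its underside, z up; its x and y are square to the sides.
- slide_box: Flat-sided box for microscope slides, white plastic, lid shut, standing upright: 84 mm long (its x), 30 mm thick (its y; 32 mm at the lid, which is the top 16 mm), 70 mm tall, 70 to 140 g. Origin: centre of its underside, z up.
- open_wide_pot: Unused wide round pot without a cap: white, open mouth, hollow, diameter 52 mm at the rim, 62 mm tall, 40 g. Does not belong in the carrier; stays where it stands. Origin: centre of its underside, z up.
- open_slim_pot: Unused slim round pot without a cap: white, open mouth, hollow, diameter 30 mm at the rim, 80 mm tall, 30 g. Does not belong in the carrier; stays where it stands. Origin: centre of its underside, z up.
- wide_well: Fixed grey insert, 119 mm (x) by 89 mm (y), with one large round (diameter 75 mm) recess, floored with black rubber, in its middle. Origin: centre of its underside, 5 mm above the table; recess floor 3 mm and rim 17 mm above the origin. The four inserts fill an aluminium tray (walls 22 mm high) two by two in any order; the tray is turned up to 12 degrees from world x.
- slim_well: Fixed grey insert, 119 mm (x) by 89 mm (y), with one small round (diameter 52 mm) recess, floored with black rubber, in its middle. Origin: centre of its underside, 5 mm above the table; recess floor 3 mm and rim 17 mm above the origin. The four inserts fill an aluminium tray (walls 22 mm high) two by two in any order; the tray is turned up to 12 degrees from world x.
- square_well: Fixed grey insert, 119 mm (x) by 89 mm (y), with one square (62 x 62 mm) recess, floored with black rubber, in its middle. Origin: centre of its underside, 5 mm above the table; recess floor 3 mm and rim 17 mm above the origin. The four inserts fill an aluminium tray (walls 22 mm high) two by two in any order; the tray is turned up to 12 degrees from world x; its x and y are square to the recess.
- oblong_well: Fixed grey insert, 119 mm (x) by 89 mm (y), with one oblong (102 mm along its x, 48 mm along its y) recess, floored with black rubber, in its middle. Origin: centre of its underside, 5 mm above the table; recess floor 3 mm and rim 17 mm above the origin. The four inserts fill an aluminium tray (walls 22 mm high) two by two in any order; the tray is turned up to 12 degrees from world x.
Not all that is in view belongs to the job. Leave any brown or turquoise look-alike of the slim_pot alone.

How it is judged:
At the end, for the whole second after the job is handed in: Each of the four closed samples stands in its own recess: within 14 mm of the insert's centre, less than 10 mm above the insert's origin, tilted under 7 degrees, at rest and released; both open pots stand upright within 30 mm of their starts (horizontal distance between wide_pot and wide_well below 0.014 m and z of wide_pot in the frame of wide_well below 0.01 m and angle between each of wide_pot, slim_pot, square_bottle, slide_box, open_wide_pot, open_slim_pot's own z axis and vertical below 0.12 rad and linear speed of each of wide_pot, slim_pot, square_bottle, slide_box below 0.02 m/s and contact force between the fingers and wide_pot below 0.1 N and horizontal distance between slim_pot and slim_well below 0.014 m and z of slim_pot in the frame of slim_well below 0.01 m and contact force between the fingers and slim_pot below 0.1 N and horizontal distance between square_bottle and square_well below 0.014 m and z of square_bottle in the frame of square_well below 0.01 m and contact force between the fingers and square_bottle below 0.1 N and horizontal distance between slide_box and oblong_well below 0.014 m and z of slide_box in the frame of oblong_well below 0.01 m and contact force between the fingers and slide_box below 0.1 N and distance of each of open_wide_pot, open_slim_pot from where it was at the start of the episode below 0.03 m); the robot touches nothing.
It fails at once if a sample is tipped more than 40 degrees (angle between any of wide_pot, slim_pot, square_bottle, slide_box's own z axis and vertical above 0.7 rad).
It fails at once if a sample is dropped: it falls free of the fingers at over 0.5 m/s with its foot still 45 mm above the table ((height (world z) of wide_pot above 0.045 m and contact force between the fingers and wide_pot below 0.01 N and linear speed of wide_pot above 0.5 m/s) or (height (world z) of slim_pot above 0.045 m and contact force between the fingers and slim_pot below 0.01 N and linear speed of slim_pot above 0.5 m/s) or (height (world z) of square_bottle above 0.045 m and contact force between the fingers and square_bottle below 0.01 N and linear speed of square_bottle above 0.5 m/s) or (height (world z) of slide_box above 0.045 m and contact force between the fingers and slide_box below 0.01 N and linear speed of slide_box above 0.5 m/s)).
It also fails if it takes over 93 s, if anything falls off the work surface, if the arm or the gripper's body presses on something with over 40 N, if the wrist force passes 120 N, or if a joint passes its speed limit or range.

## Working session

There is one attempt and no reset: what is moved stays moved. The work goes in short steps, Python scripts to look and compute and a tool call to move; the robot and the scene stay as the last step left them, time stands still between calls to the robot, and variables do not carry over. Pictures are saved under pics/ and viewed, about 12 in all and at most 16, crops included, and the job is handed in when it is done.

Besides the shell and the picture viewer there is one more tool, called after ">>>" as a command line: name --argument value ..., lists and objects as JSON in quotes. jog_arm: Moves the arm, as the interface text tells. Its arguments: {"type":"object","properties":{"series":{"type":"array","items":{"type":"object","properties":{"delta_pos":{"type":"array","items":{"type":"number"}},"angular":{"type":"array","items":{"type":"number"}},"gripper":{"type":"number"}}}}},"required":["series"]}

```bash
mkdir -p pics; ls; python3 - <<'E'
from bench import arm, viewer
import cv2, json
o=arm.get_obs(); print({k:o[k] for k in('time','position','eef_rot','finger_gap')})
for n in('top','scene'):
    f=viewer.grab_frame(n); cv2.imwrite(f'pics/{n}0.png',f['image'][...,::-1]); print(n,{k:v for k,v in f.items() if k!='image'})
E
```

```text
pics
{'time': 0.0, 'position': array([0.16641655, 0.60184672, 0.2382121 ]), 'eef_rot': array([ 3.11084336e+00, -4.22496459e-01, -3.01085665e-04]), 'finger_gap': 0.08538948096377627}
top {'vertical_fov': 50.00831199570267, 'cx': 322.90333025636363, 'cy': 198.5217019401589, 'camera_from_world': array([[ 0.00162124, -0.99998495,  0.0052407 , -0.01575275],
       [ 0.99473022,  0.00214992,  0.10250443, -0.50642509],
       [-0.10251416,  0.00504689,  0.99471874, -0.9052936 ],
       [ 0.        ,  0.        ,  0.        ,  1.        ]])}
scene {'vertical_fov': 56.076558643227266, 'cx': 323.3971924404624, 'cy': 202.5329476450441, 'camera_from_world': array([[ 0.70474362,  0.70915595, -0.02083924, -0.33376703],
       [-0.47167387,  0.49027633,  0.73290715,  0.21388001],
       [ 0.52996245, -0.50668231,  0.68000944, -1.20275865],
       [ 0.        ,  0.        ,  0.        ,  1.        ]])}
```

View pics/top0.png

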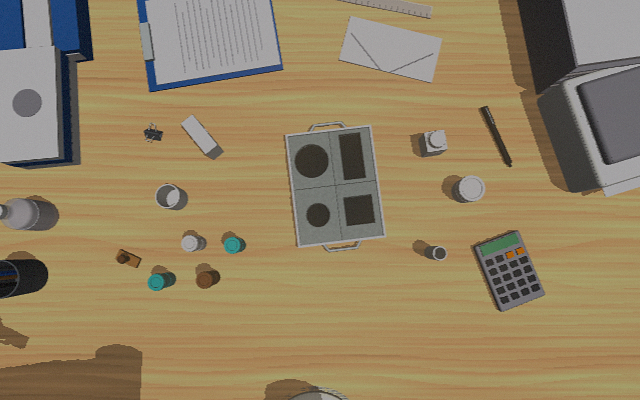

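View pics/scene0.png

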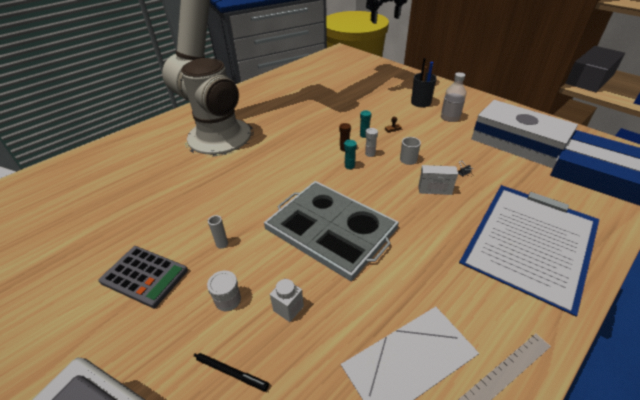

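```bash
cat > h.py <<'E'
from bench import arm, viewer
import numpy as np, cv2
from scipy.spatial.transform import Rotation as R
def fl(f): return 200/np.tan(np.radians(f['vertical_fov']/2))
def ray(f,px,z):
    """pixel(s) -> world points on plane z"""
    px=np.atleast_2d(px).astype(float); k=fl(f); T=f['camera_from_world']
    d=np.c_[(px[:,0]-f['cx'])/k,-(px[:,1]-f['cy'])/k,-np.ones(len(px))]@T[:3,:3]
    c=-T[:3,:3].T@T[:3,3]
    return c+d*((z-c[2])/d[:,2])[:,None]
def proj(f,p):
    p=np.atleast_2d(p)@f['camera_from_world'][:3,:3].T+f['camera_from_world'][:3,3]
    return np.c_[f['cx']-fl(f)*p[:,0]/p[:,2], f['cy']+fl(f)*p[:,1]/p[:,2]]
def to_tool(p,yaw=None):
    """delta_pos (cm) from the present pose to world point p (TCP), tool axes; and turn so the tool y lies along yaw"""
    o=arm.get_obs(); M=R.from_rotvec(o['eef_rot']).as_matrix()
    d=M.T@(np.array(p)-o['position'])*100
    t=None
    if yaw is not None:
        u=M.T@np.array([np.cos(yaw),np.sin(yaw),0]); a=np.degrees(np.arctan2(-u[0],u[1])); t=((a+90)%180-90)/10
    return d.round(2),t
def state():
    o=arm.get_obs(); M=R.from_rotvec(o['eef_rot']).as_matrix()
    print('t',round(o['time'],2),'pos',o['position'].round(4),'tooly yaw',np.degrees(np.arctan2(M[1,1],M[0,1])).round(1),'z',M[:,2].round(3),'q',o['qpos'].round(2),'F',o['contact_force'].round(1),'gap',round(o['finger_gap'],4))
E
python3 - <<'E'
from h import *
t=viewer.grab_frame('top'); s=viewer.grab_frame('scene'); state()
im=t['image']; cv2.imwrite('pics/t.png',im[...,::-1])
C=lambda i,x,y,w=30:cv2.resize(i[y-w:y+w,x-w:x+w,::-1],(260,260),interpolation=cv2.INTER_CUBIC)
row=lambda i,l:np.hstack([C(i,*a) for a in l])
cv2.imwrite('pics/crops.png',np.vstack([row(im,[(469,188),(168,196),(200,255)]),row(s['image'],[(224,290),(410,151),(365,140)])]))
for n,p,z in [('wide',(469,187),.062),('slim',(191,242),.08),('sqcap',(436,138),.076),('owide',(168,196),.062),('oslim',(438,253),.08)]:
    w=ray(t,p,z)[0]; print(n,w.round(3),'r',np.hypot(w[0],w[1]).round(3),'scene px',proj(s,w).round())
# tray: grey insert dark recesses
g=im.max(2); m=(g<60).astype(np.uint8); m[:, :285]=0; m[:,390:]=0; m[:120]=0;m[250:]=0
for c in cv2.findContours(m,0,2)[0]:
    if cv2.contourArea(c)>200:
        r=cv2.minAreaRect(c); print('well',r, cv2.contourArea(c), ray(t,r[0],.022)[0].round(4))
# white objects
hsv=cv2.cvtColor(im,cv2.COLOR_RGB2HSV); m=((hsv[...,1]<40)&(hsv[...,2]>110)).astype(np.uint8)
for c in cv2.findContours(m,0,2)[0]:
    if 60<cv2.contourArea(c)<1500:
        r=cv2.minAreaRect(c); print('white',np.round(r[0],1),np.round(r[1],1),round(r[2],1),cv2.contourArea(c))
E
```

```text
t 0.2 pos [0.1665 0.6021 0.2386] tooly yaw -105.5 z [-0.    -0.001 -1.   ] q [ 1.56  0.39  0.01 -0.   -1.19 -0.26] F [-0.6 -0.2  0.5] gap 0.0855
wide [ 0.528 -0.321  0.062] r 0.618 scene px [[224. 279.]]
slim [0.412 0.252 0.08 ] r 0.483 scene px [[371. 131.]]
sqcap [ 0.629 -0.25   0.076] r 0.677 scene px [[285. 284.]]
owide [0.507 0.308 0.062] r 0.594 scene px [[410. 141.]]
oslim [ 0.391 -0.247  0.08 ] r 0.462 scene px [[215. 218.]]
well ((317.5, 215.0), (22.0, 21.0), 90.0) 367.0 [ 0.4709 -0.0031  0.022 ]
well ((358.9000244140625, 209.7000274658203), (27.659744262695312, 27.659744262695312), 82.87498474121094) 684.0 [ 0.4826 -0.0932  0.022 ]
well ((311.7500305175781, 161.25), (31.11269760131836, 31.819805145263672), 45.0) 753.0 [0.5893 0.0099 0.022 ]
well ((351.7462158203125, 155.96925354003906), (44.77653884887695, 20.837833404541016), 82.87498474121094) 829.0 [ 0.6013 -0.0783  0.022 ]
white [316. 396.] [ 6. 46.] 90.0 162.0
white [439.5 253. ] [14. 13.] 90.0 140.0
white [189.3 242.8] [15.6 16.3] 45.0 196.5
white [ 17.  213.5] [28.3 29.9] 7.6 532.5
white [167. 196.] [24. 24.] 90.0 443.0
white [471.5 187.5] [25. 25.] 90.0 495.0
white [435.3 140.5] [19.9 20.4] 80.5 368.0
white [198.7 133.8] [39.7 15.8] 51.3 570.5
white [386.4   3.1] [90.2 11.8] 11.3 651.5
```

View pics/crops.png

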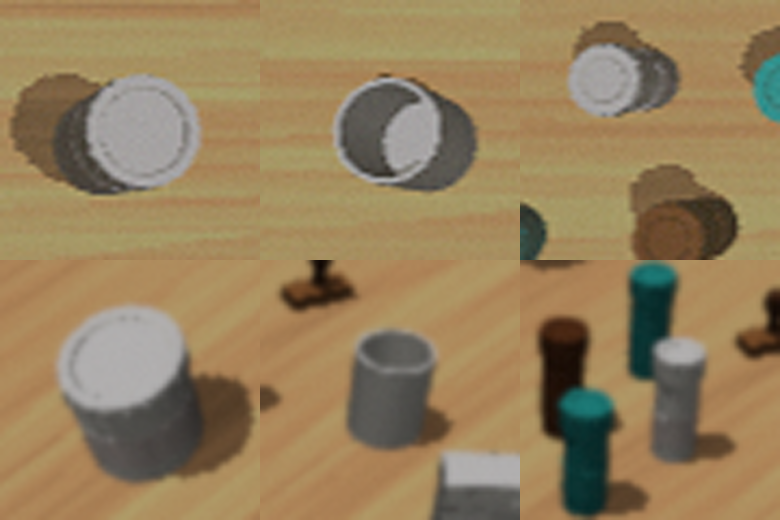

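Candidates in the top view:
- **Wide pots:** (471,188) has a flat cap, so I choose it. (168,196) is open.
- **Slim pots:** (189,243) is white and capped, so I choose it. (436,253) is open, (233,244) and (157,282) are turquoise, and (206,279) is brown.
- **Bottle and box:** the bottle is at (435,140) and the box at (199,134). The closed box at far left (17,213) is a desk item.

The crop confirms both caps. I'll start with the slim pot.

```bash
python3 - <<'E'
from h import *
f=viewer.grab_frame('top')
for n,p,z in [('wide',(471.6,187.8),.062),('slim',(189.5,243.2),.08),('sqcap',(436.5,138.5),.076),('box',(199,133.8),.07)]: print(n,ray(f,p,z)[0].round(4))
p=ray(f,(189.5,243.2),.08)[0]; p[2]=.2
print(to_tool(p,-np.pi/2))
E
```

```text
wide [ 0.526  -0.3264  0.062 ]
slim [0.4096 0.2549 0.08  ]
sqcap [ 0.6278 -0.2515  0.076 ]
box [0.6379 0.2456 0.07  ]
(array([32.69, 26.99,  3.91]), np.float64(-1.5461639832683745))
```

>>> jog_arm --series '[{"delta_pos":[32.7,27.0,3.0],"angular":[0,0,-1.55],"gripper":70},{"delta_pos":[32.7,27.0,3.0],"angular":[0,0,-1.55],"gripper":70},{"delta_pos":[32.7,27.0,3.0],"angular":[0,0,-1.55],"gripper":70},{"delta_pos":[32.7,27.0,3.0],"angular":[0,0,-1.55],"gripper":70},{"delta_pos":[32.7,27.0,3.0],"angular":[0,0,-1.55],"gripper":70},{"delta_pos":[32.7,27.0,3.0],"angular":[0,0,-1.55],"gripper":70},{"delta_pos":[32.7,27.0,3.0],"angular":[0,0,-1.55],"gripper":70},{"delta_pos":[32.7,27.0,3.0],"angular":[0,0,-1.55],"gripper":70}]'

```text
time: 1.25
position: [0.4107, 0.2523, 0.209]
eef_rot: [3.141, -0.007, -0.001]
contact_force: [-0.7, 0.5, 0.2]
finger_gap: 0.0595
```

```bash
python3 - <<'E'
from h import *
state(); f=viewer.grab_frame('wrist'); im=f['image'][...,::-1].copy(); print(f['vertical_fov'], proj(f,[.4096,.2549,.08]))
cv2.imwrite('pics/w1.png',im)
E
```

```text
t 1.25 pos [0.4107 0.2523 0.209 ] tooly yaw -90.3 z [-0.001 -0.001 -1.   ] q [ 0.89  0.17 -0.38 -0.   -1.03  0.68] F [-0.7  0.5  0.2] gap 0.0595
59.192263710049 [[310.41193393 189.94801682]]
```

View pics/w1.png

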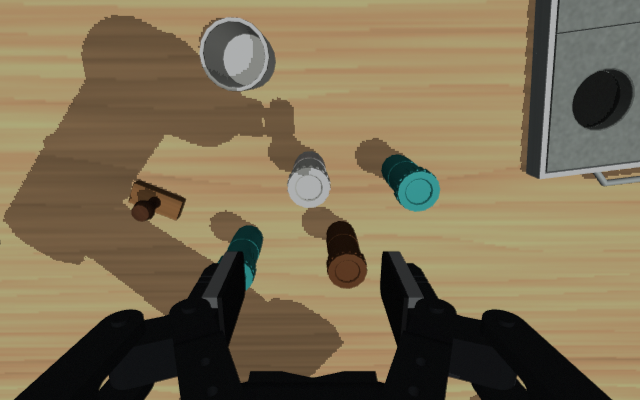

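The white pot's cap is at (308,188) and was predicted at (310,190), so they agree to about 1–2 mm. I'm descending on it with the jaws along y.

>>> jog_arm --series '[{"delta_pos":[-0.15,-0.3,6],"angular":[0,0,0],"gripper":70},{"delta_pos":[-0.15,-0.3,11],"angular":[0,0,0],"gripper":70},{"delta_pos":[-0.15,-0.3,15],"angular":[0,0,0],"gripper":70},{"delta_pos":[-0.15,-0.3,16.4],"angular":[0,0,0],"gripper":70},{"delta_pos":[-0.15,-0.3,16.4],"angular":[0,0,0],"gripper":15},{"delta_pos":[-0.15,-0.3,16.4],"angular":[0,0,0],"gripper":15},{"delta_pos":[-0.15,-0.3,16.4],"angular":[0,0,0],"gripper":15},{"delta_pos":[-0.15,-0.3,16.4],"angular":[0,0,0],"gripper":15}]'

```text
time: 2.3
position: [0.4087, 0.2585, 0.0463]
eef_rot: [-3.14, -0.001, -0.002]
contact_force: [-0.6, 0.3, 2.3]
finger_gap: 0.0324
```

>>> jog_arm --series '[{"delta_pos":[0,0,0],"angular":[0,0,0],"gripper":15},{"delta_pos":[0,0,-2],"angular":[0,0,0],"gripper":15},{"delta_pos":[0,0,-6],"angular":[0,0,0],"gripper":15},{"delta_pos":[0,0,-11],"angular":[0,0,0],"gripper":15},{"delta_pos":[0,0,-14],"angular":[0,0,0],"gripper":15},{"delta_pos":[0,0,-14],"angular":[0,0,0],"gripper":15}]'

```text
time: 3.05
position: [0.4092, 0.2589, 0.1878]
eef_rot: [-3.137, -0.001, -0.006]
contact_force: [0.2, -1.2, -0.3]
finger_gap: 0.0328
```

```bash
python3 - <<'E'
from h import *
state(); f=viewer.grab_frame('wrist'); im=f['image'][...,::-1]
cv2.imwrite('pics/w2.png',im)
# tray frame from the four recess centres (top view at start)
W={'slim':(.4709,-.0031),'square':(.4826,-.0932),'wide':(.5893,.0099),'oblong':(.6013,-.0783)}
c=np.mean(list(W.values()),0); sg={'slim':(-1,1),'square':(-1,-1),'wide':(1,1),'oblong':(1,-1)}
a=np.radians(6.9); X=np.array([np.cos(a),np.sin(a)]);Y=np.array([-X[1],X[0]])
for k in W: print(k,(c+sg[k][0]*X*.0595+sg[k][1]*Y*.0445).round(4),W[k])
p=c-X*.0595+Y*.0445
print(to_tool([*p,.18],-np.pi/2))
E
```

```text
t 3.05 pos [0.4092 0.2589 0.1878] tooly yaw -90.0 z [ 0.004  0.005 -1.   ] q [ 0.9   0.19 -0.41  0.   -0.97  0.67] F [ 0.2 -1.2 -0.3] gap 0.0328
slim [ 0.4716 -0.0041] (0.4709, -0.0031)
square [ 0.4823 -0.0925] (0.4826, -0.0932)
wide [0.5897 0.0102] (0.5893, 0.0099)
oblong [ 0.6004 -0.0782] (0.6013, -0.0783)
(array([ 6.33, 26.22,  0.54]), np.float64(0.0013073525812117737))
```

View pics/w2.png

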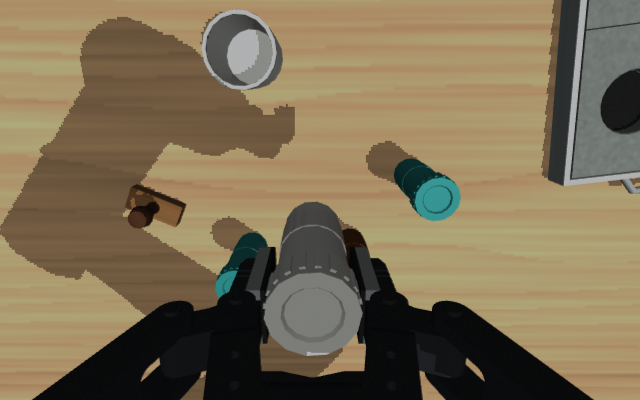

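The pot is gripped squarely and upright, and the tray fit residuals are about 1 mm. I'm carrying it to the small round recess.

>>> jog_arm --series '[{"delta_pos":[6.3,26.2,0.5],"angular":[0,0,0],"gripper":15},{"delta_pos":[6.3,26.2,0.5],"angular":[0,0,0],"gripper":15},{"delta_pos":[6.3,26.2,0.5],"angular":[0,0,0],"gripper":15},{"delta_pos":[6.3,26.2,0.5],"angular":[0,0,0],"gripper":15},{"delta_pos":[6.3,26.2,0.5],"angular":[0,0,0],"gripper":15},{"delta_pos":[6.3,26.2,0.5],"angular":[0,0,0],"gripper":15},{"delta_pos":[6.3,26.2,0.5],"angular":[0,0,0],"gripper":15}]'

```text
time: 3.98
position: [0.4708, -0.0037, 0.1792]
eef_rot: [3.141, 0.001, -0.003]
contact_force: [-0.1, 1.3, -0.4]
finger_gap: 0.0327
```

```bash
python3 - <<'E'
from h import *
state(); f=viewer.grab_frame('wrist'); im=f['image'][...,::-1]
cv2.imwrite('pics/w3.png',im)
W={'slim':(.4716,-.0041),'square':(.4823,-.0925),'wide':(.5897,.0102),'oblong':(.6004,-.0782)}
for k in W: print(k,proj(f,[*W[k],.022]).round(1))
g=f['image'].max(2); m=(g<50).astype(np.uint8); m[230:]=0
for c in cv2.findContours(m,0,2)[0]:
    if cv2.contourArea(c)>1500:
        r=cv2.minAreaRect(c); print('well',np.round(r[0],1),np.round(r[1]),round(r[2],1),cv2.contourArea(c), ray(f,r[0],.015)[0].round(4))
print(to_tool([*W['slim'],.0545],-np.pi/2))
E
```

```text
t 3.98 pos [ 0.4708 -0.0037  0.1792] tooly yaw -90.0 z [-0.002 -0.    -1.   ] q [ 0.34  0.18 -0.45 -0.   -0.95  1.23] F [-0.1  1.3 -0.4] gap 0.0327
slim [[314.1 178. ]]
square [[418.5 165.8]]
wide [[295.5  26.5]]
oblong [[413.9  10.7]]
well [313.  173.5] [55. 58.] 90.0 2562.0 [ 0.4738 -0.0031  0.015 ]
well [419.2 160.5] [73. 75.] 85.6 4981.5 [ 0.4854 -0.0948  0.015 ]
well [413.   39.5] [79. 64.] 90.0 4658.0 [ 0.5815 -0.0811  0.015 ]
well [293.5  36.5] [73. 97.] 90.0 5789.5 [0.5836 0.0121 0.015 ]
(array([ 0.08,  0.07, 12.51]), np.float64(0.009347507226235053))
```

View pics/w3.png

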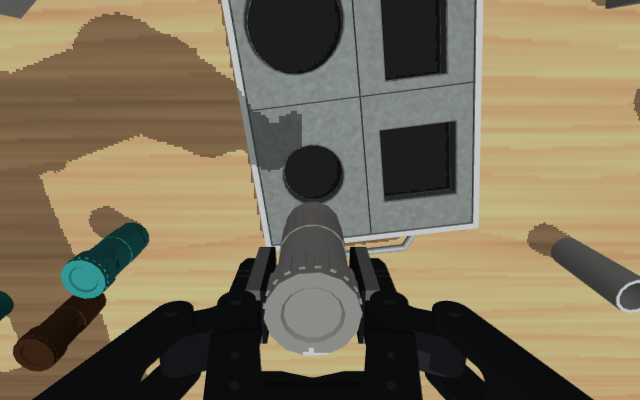

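The small recess is centred at (313,173), within about 2 mm of the prediction. I'm lowering the pot.

>>> jog_arm --series '[{"delta_pos":[0.15,0.05,5],"angular":[0,0,0],"gripper":15},{"delta_pos":[0.15,0.05,9.5],"angular":[0,0,0],"gripper":15},{"delta_pos":[0.15,0.05,11.5],"angular":[0,0,0],"gripper":15},{"delta_pos":[0.15,0.05,12.2],"angular":[0,0,0],"gripper":15},{"delta_pos":[0.15,0.05,12.45],"angular":[0,0,0],"gripper":15},{"delta_pos":[0.15,0.05,12.45],"angular":[0,0,0],"gripper":15}]'

```text
time: 4.78
position: [0.4736, -0.004, 0.0566]
eef_rot: [-3.141, -0.002, -0.003]
contact_force: [-0.2, -0.1, -0.6]
finger_gap: 0.0327
```

>>> jog_arm --series '[{"delta_pos":[0,0,0.1],"angular":[0,0,0],"gripper":15},{"delta_pos":[0,0,0.2],"angular":[0,0,0],"gripper":15},{"delta_pos":[0,0,0.2],"angular":[0,0,0],"gripper":15}]'

```text
time: 5.15
position: [0.4733, -0.0044, 0.0543]
eef_rot: [-3.141, -0.001, -0.001]
contact_force: [-0.5, 0.6, 2.0]
finger_gap: 0.0325
```

>>> jog_arm --series '[{"delta_pos":[0,0,0],"angular":[0,0,0],"gripper":40},{"delta_pos":[0,0,0],"angular":[0,0,0],"gripper":65},{"delta_pos":[0,0,0],"angular":[0,0,0],"gripper":65},{"delta_pos":[0,0,-4],"angular":[0,0,0],"gripper":65},{"delta_pos":[0,0,-10],"angular":[0,0,0],"gripper":65},{"delta_pos":[0,0,-15],"angular":[0,0,0],"gripper":65},{"delta_pos":[0,0,-15],"angular":[0,0,0],"gripper":65}]'

```text
time: 6.02
position: [0.4754, -0.0039, 0.2081]
eef_rot: [-3.139, -0.002, -0.016]
contact_force: [0.7, -0.5, -0.9]
finger_gap: 0.0553
```

```bash
python3 - <<'E'
from h import *
state(); print(to_tool([.615,.23,.2],np.radians(-51.3)))
f=viewer.grab_frame('wrist'); cv2.imwrite('pics/w4.png',f['image'][...,::-1]); print(proj(f,[[.4716,-.0041,.088],[.4716,-.0041,.022]]).round(1))
E
```

```text
t 6.03 pos [ 0.4754 -0.0039  0.2081] tooly yaw -89.9 z [ 0.01   0.002 -1.   ] q [ 0.34  0.15 -0.4   0.   -1.01  1.24] F [ 0.7 -0.5 -0.9] gap 0.0553
(array([ 13.98, -23.37,   1.01]), np.float64(-3.8625530649775848))
[[314.6 198.3]
 [314.4 177.2]]
```

View pics/w4.png

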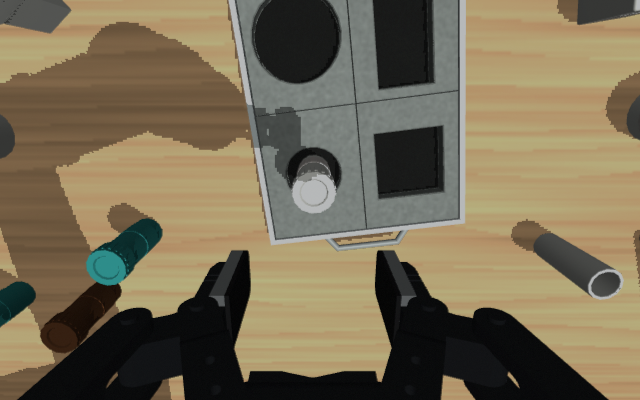

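The slim pot stands in its recess: the cap at (314,193) is about 2–3 mm off centre. Next is the slide box.

>>> jog_arm --series '[{"delta_pos":[14.0,-23.4,0],"angular":[0,0,-3.86],"gripper":75},{"delta_pos":[14.0,-23.4,0],"angular":[0,0,-3.86],"gripper":75},{"delta_pos":[14.0,-23.4,0],"angular":[0,0,-3.86],"gripper":75},{"delta_pos":[14.0,-23.4,0],"angular":[0,0,-3.86],"gripper":75},{"delta_pos":[14.0,-23.4,0],"angular":[0,0,-3.86],"gripper":75},{"delta_pos":[14.0,-23.4,0],"angular":[0,0,-3.86],"gripper":75},{"delta_pos":[14.0,-23.4,0],"angular":[0,0,-3.86],"gripper":75},{"delta_pos":[14.0,-23.4,0],"angular":[0,0,-3.86],"gripper":75}]'

```text
time: 7.08
position: [0.6122, 0.2285, 0.2036]
eef_rot: [2.965, 1.038, -0.001]
contact_force: [1.1, 0.2, -0.1]
finger_gap: 0.0639
```

```bash
python3 - <<'E'
from h import *
state(); f=viewer.grab_frame('wrist'); im=f['image']; cv2.imwrite('pics/w5.png',im[...,::-1])
hsv=cv2.cvtColor(im,cv2.COLOR_RGB2HSV); m=((hsv[...,1]<40)&(hsv[...,2]>130)).astype(np.uint8)
for c in cv2.findContours(m,0,2)[0]:
    if cv2.contourArea(c)>800:
        r=cv2.minAreaRect(c); b=ray(f,cv2.boxPoints(r),.07); e=b[1:]-b[:-1]; L=np.linalg.norm(e,axis=1)
        l=e[np.argmax(L[:2])]; print(np.round(r[0]),cv2.contourArea(c),'c',b.mean(0).round(4),'sides',L.round(4),'yaw',np.degrees(np.arctan2(l[1],l[0])).round(1))
E
```

```text
t 7.08 pos [0.6122 0.2285 0.2036] tooly yaw -51.4 z [-0.001 -0.    -1.   ] q [ 0.6   0.46  0.03 -0.   -1.15  1.64] F [ 1.1  0.2 -0.1] gap 0.0639
[524. 294.] 1787.5 c [0.6507 0.0196 0.07  ] sides [0.0561 0.1655 0.0632] yaw -80.4
[160. 217.] 2616.5 c [0.5141 0.3106 0.07  ] sides [0.0478 0.0492 0.0503] yaw -147.5
[316. 160.] 2636.5 c [0.6304 0.2406 0.07  ] sides [0.0315 0.0607 0.0337] yaw -140.2
[542.  44.] 8546.0 c [0.7935 0.1678 0.07  ] sides [0.1323 0.06   0.142 ] yaw -51.5
```

View pics/w5.png

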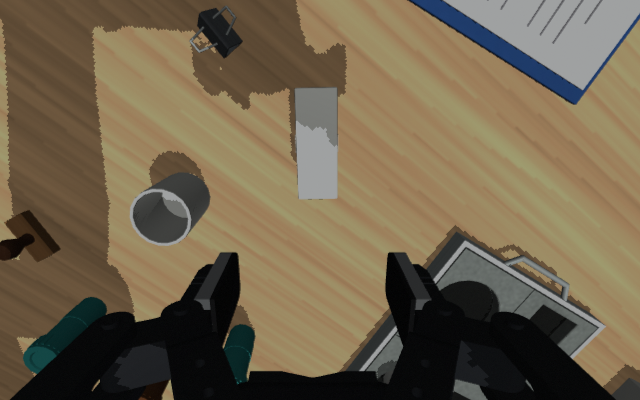

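The box top is at corners (294,88), (337,88), (338,199) and (298,199). It's partly in the arm's shadow, which split the mask, so I'll use the corners.

```bash
python3 - <<'E'
from h import *
f=viewer.grab_frame('wrist'); b=ray(f,[(295,88),(337.5,88),(338,199),(298,199)],.07)
print(b.round(4),b.mean(0)); l=(b[0]+b[1]-b[2]-b[3])/2; w=(b[1]+b[2]-b[0]-b[3])/2
a=np.arctan2(l[1],l[0]);print(np.linalg.norm(l),np.linalg.norm(w),np.degrees(a)); print(to_tool([*b.mean(0)[:2],.032],a-np.pi/2))
E
```

```text
[[0.6632 0.2864 0.07  ]
 [0.6826 0.2622 0.07  ]
 [0.6173 0.2073 0.07  ]
 [0.5972 0.2324 0.07  ]] [0.64007564 0.24708214 0.07      ]
0.08526832596464244 0.03158458459076191 39.68396548103153
(array([ 3.3 ,  0.29, 17.22]), np.float64(-0.10930849931324502))
```

>>> jog_arm --series '[{"delta_pos":[3.3,0.3,5],"angular":[0,0,-0.1],"gripper":75},{"delta_pos":[3.3,0.3,10],"angular":[0,0,-0.1],"gripper":75},{"delta_pos":[3.3,0.3,14],"angular":[0,0,-0.1],"gripper":75},{"delta_pos":[3.3,0.3,16.8],"angular":[0,0,-0.1],"gripper":75},{"delta_pos":[3.3,0.3,16.8],"angular":[0,0,-0.1],"gripper":10},{"delta_pos":[3.3,0.3,16.8],"angular":[0,0,-0.1],"gripper":10},{"delta_pos":[3.3,0.3,16.8],"angular":[0,0,-0.1],"gripper":10},{"delta_pos":[3.3,0.3,16.8],"angular":[0,0,-0.1],"gripper":10}]'

```text
time: 8.18
position: [0.6411, 0.2483, 0.0375]
eef_rot: [-2.955, -1.065, -0.004]
contact_force: [-0.1, 0.5, 2.4]
finger_gap: 0.0291
```

>>> jog_arm --series '[{"delta_pos":[0,0,0],"angular":[0,0,0],"gripper":10},{"delta_pos":[0,0,-2],"angular":[0,0,0],"gripper":10},{"delta_pos":[0,0,-6],"angular":[0,0,0],"gripper":10},{"delta_pos":[0,0,-11],"angular":[0,0,0],"gripper":10},{"delta_pos":[0,0,-15],"angular":[0,0,0],"gripper":10},{"delta_pos":[0,0,-15],"angular":[0,0,0],"gripper":10}]'

```text
time: 8.93
position: [0.6422, 0.2489, 0.1906]
eef_rot: [-2.954, -1.065, -0.014]
contact_force: [-0.5, -0.1, -1.7]
finger_gap: 0.0297
```

```bash
python3 - <<'E'
from h import *
state(); f=viewer.grab_frame('wrist'); cv2.imwrite('pics/w6.png',f['image'][...,::-1])
print(to_tool([.6004,-.0782,.185],np.radians(6.9-90)))
E
```

```text
t 8.93 pos [0.6422 0.2489 0.1906] tooly yaw -50.3 z [ 0.008  0.004 -1.   ] q [ 0.6   0.52  0.11  0.   -1.15  1.66] F [-0.5 -0.1 -1.7] gap 0.0297
(array([-23.93,  22.57,   0.17]), np.float64(3.273286021284167))
```

View pics/w6.png

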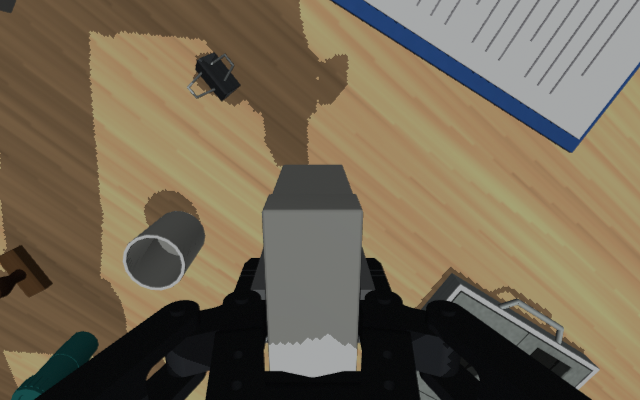

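The box is held square and level. I'm carrying it to the oblong recess.

>>> jog_arm --series '[{"delta_pos":[-23.9,22.6,0],"angular":[0,0,3.3],"gripper":10},{"delta_pos":[-23.9,22.6,0],"angular":[0,0,3.3],"gripper":10},{"delta_pos":[-23.9,22.6,0],"angular":[0,0,3.3],"gripper":10},{"delta_pos":[-23.9,22.6,0],"angular":[0,0,3.3],"gripper":10},{"delta_pos":[-23.9,22.6,0],"angular":[0,0,3.3],"gripper":10},{"delta_pos":[-23.9,22.6,0],"angular":[0,0,3.3],"gripper":10},{"delta_pos":[-23.9,22.6,0],"angular":[0,0,3.3],"gripper":10},{"delta_pos":[-23.9,22.6,0],"angular":[0,0,3.3],"gripper":10}]'

```text
time: 9.98
position: [0.6006, -0.0775, 0.185]
eef_rot: [-3.136, -0.184, 0.002]
contact_force: [0.9, 0.8, -0.7]
finger_gap: 0.0294
```

```bash
python3 - <<'E'
from h import *
state(); f=viewer.grab_frame('wrist'); cv2.imwrite('pics/w7.png',f['image'][...,::-1])
print(to_tool([.6004,-.0782,.0455],np.radians(6.9-90)))
a=np.radians(6.9);X=np.array([np.cos(a),np.sin(a),0]);Y=np.array([-X[1],X[0],0]);c=np.array([.6004,-.0782,.022])
print(proj(f,[c+i*.051*X+j*.024*Y for i,j in((1,1),(1,-1),(-1,1),(-1,-1))]).round(1))
E
```

```text
t 9.97 pos [ 0.6006 -0.0775  0.185 ] tooly yaw -83.3 z [-0.001  0.    -1.   ] q [ 0.14  0.39 -0.12 -0.   -1.06  1.55] F [ 0.9  0.8 -0.7] gap 0.0294
(array([-0.03,  0.1 , 13.97]), np.float64(-0.015621853104750016))
[[285.5 118.4]
 [343.4 118.2]
 [288.6 231.7]
 [340.9 231.6]]
```

View pics/w7.png

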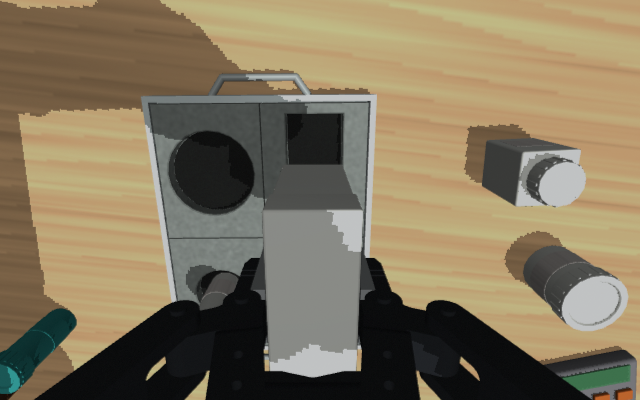

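The well's far edge is at row 113, columns 286–344, against a prediction of 118 and 285–343. Lateral and yaw fit exactly, so I'll shift 2 mm forward and lower.

>>> jog_arm --series '[{"delta_pos":[0.2,0.05,5],"angular":[0,0,0],"gripper":10},{"delta_pos":[0.2,0.05,10],"angular":[0,0,0],"gripper":10},{"delta_pos":[0.2,0.05,12.5],"angular":[0,0,0],"gripper":10},{"delta_pos":[0.2,0.05,13.5],"angular":[0,0,0],"gripper":10},{"delta_pos":[0.2,0.05,13.8],"angular":[0,0,0],"gripper":10},{"delta_pos":[0.2,0.05,13.8],"angular":[0,0,0],"gripper":10}]'

```text
time: 10.78
position: [0.6035, -0.0784, 0.0489]
eef_rot: [3.136, 0.183, 0.003]
contact_force: [0.5, 0.3, -0.2]
finger_gap: 0.0293
```

>>> jog_arm --series '[{"delta_pos":[0,0,0.1],"angular":[0,0,0],"gripper":10},{"delta_pos":[0,0,0.2],"angular":[0,0,0],"gripper":10},{"delta_pos":[0,0,0.2],"angular":[0,0,0],"gripper":10}]'

```text
time: 11.15
position: [0.6027, -0.079, 0.0461]
eef_rot: [-3.136, -0.182, -0.001]
contact_force: [0.5, 1.2, -0.5]
finger_gap: 0.0294
```

>>> jog_arm --series '[{"delta_pos":[0,0,0.1],"angular":[0,0,0],"gripper":10},{"delta_pos":[0,0,0.15],"angular":[0,0,0],"gripper":10},{"delta_pos":[0,0,0.15],"angular":[0,0,0],"gripper":10}]'

```text
time: 11.52
position: [0.6028, -0.079, 0.0455]
eef_rot: [3.136, 0.183, 0.001]
contact_force: [-2.0, 1.3, 5.2]
finger_gap: 0.0292
```

Contact is made at 5 N. I'm releasing and heading for the bottle.

>>> jog_arm --series '[{"delta_pos":[0,0,0],"angular":[0,0,0],"gripper":40},{"delta_pos":[0,0,0],"angular":[0,0,0],"gripper":65},{"delta_pos":[0,0,0],"angular":[0,0,0],"gripper":65},{"delta_pos":[0,0,-4],"angular":[0,0,0],"gripper":65},{"delta_pos":[0,0,-10],"angular":[0,0,0],"gripper":65},{"delta_pos":[-1,5,-15.5],"angular":[0,0,0],"gripper":80},{"delta_pos":[-2,11,-15.5],"angular":[0,0,0],"gripper":80},{"delta_pos":[-2,11,-15.5],"angular":[0,0,0],"gripper":80}]'

```text
time: 12.52
position: [0.5952, -0.1935, 0.2003]
eef_rot: [3.136, 0.175, 0.003]
contact_force: [-0.2, 0.9, -0.0]
finger_gap: 0.068
```

```bash
python3 - <<'E'
from h import *
state(); f=viewer.grab_frame('wrist'); cv2.imwrite('pics/w8.png',f['image'][...,::-1])
print(proj(f,[[.6278,-.2515,.076],[.526,-.3264,.062],[.6004,-.0782,.078]]).round())
E
```

```text
t 12.53 pos [ 0.5952 -0.1935  0.2003] tooly yaw -83.6 z [ 0.002 -0.    -1.   ] q [-0.06  0.41 -0.05  0.   -1.11  1.74] F [-0.2  0.9 -0. ] gap 0.068
[[396. 158.]
 [455. 277.]
 [162. 169.]]
```

View pics/w8.png

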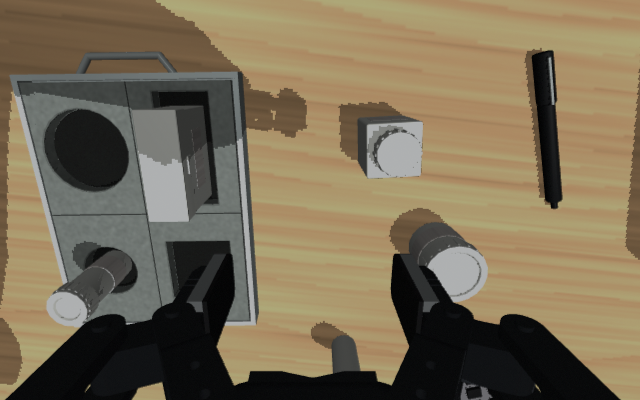

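The slide box is in its recess, with its top centre at (162,166) against a prediction of (162,169). The bottle's cap is at about (400,153), and its shoulder corners are near (366,122), (422,122), (421,176) and (367,178).

```bash
python3 - <<'E'
from h import *
f=viewer.grab_frame('wrist'); im=f['image'][100:200,335:445,::-1]
cv2.imwrite('pics/c8.png',cv2.resize(im,None,fx=6,fy=5.5,interpolation=cv2.INTER_CUBIC))
print(ray(f,[(400,153)],.076)); b=ray(f,[(366,122),(422,122),(421,176),(367,178)],.06)
print(b.round(4),b.mean(0),np.linalg.norm(np.roll(b,-1,0)-b,axis=1))
E
```

```text
[[ 0.63128338 -0.25289592  0.076     ]]
[[ 0.6495 -0.2268  0.06  ]
 [ 0.6543 -0.2695  0.06  ]
 [ 0.6122 -0.2774  0.06  ]
 [ 0.6058 -0.2346  0.06  ]] [ 0.63043532 -0.25209674  0.06      ] [0.04290676 0.04276556 0.04331136 0.04440153]
```

View pics/c8.png

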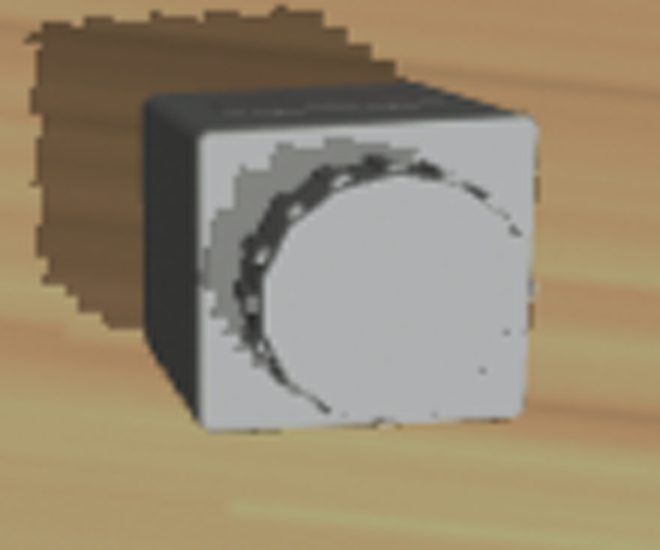

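```bash
python3 - <<'E'
from h import *
f=viewer.grab_frame('wrist')
b=ray(f,[(368.3,124.2),(424.5,121.5),(422.2,175.5),(368.8,178.2)],.06)
print(b.mean(0),np.linalg.norm(np.roll(b,-1,0)-b,axis=1)); w=b[1]+b[2]-b[0]-b[3]; l=b[0]+b[1]-b[2]-b[3]
aw=np.arctan2(w[1],w[0]); al=np.arctan2(l[1],l[0])-np.pi/2; print(np.degrees([aw,al])); a=(aw+al)/2
print(to_tool([*b.mean(0)[:2],.035],a))
E
```

```text
[ 0.63036476 -0.25194261  0.06      ] [0.04287371 0.04256551 0.04269583 0.04278679]
[-80.65208799 -80.34011392]
(array([ 2.82,  6.54, 16.34]), np.float64(-0.2908519128265709))
```

>>> jog_arm --series '[{"delta_pos":[2.8,6.5,1],"angular":[0,0,-0.3],"gripper":90},{"delta_pos":[2.8,6.5,5],"angular":[0,0,-0.3],"gripper":90},{"delta_pos":[2.8,6.5,10],"angular":[0,0,-0.3],"gripper":90},{"delta_pos":[2.8,6.5,15],"angular":[0,0,-0.3],"gripper":90},{"delta_pos":[2.8,6.5,16.4],"angular":[0,0,-0.3],"gripper":90},{"delta_pos":[2.8,6.5,16.4],"angular":[0,0,-0.3],"gripper":25},{"delta_pos":[2.8,6.5,16.4],"angular":[0,0,-0.3],"gripper":25},{"delta_pos":[2.8,6.5,16.4],"angular":[0,0,-0.3],"gripper":25}]'

```text
time: 13.68
position: [0.6324, -0.2519, 0.038]
eef_rot: [3.129, 0.265, 0.007]
contact_force: [0.7, 1.3, 3.4]
finger_gap: 0.0431
```

>>> jog_arm --series '[{"delta_pos":[0,0,0],"angular":[0,0,0],"gripper":25},{"delta_pos":[0,0,0],"angular":[0,0,0],"gripper":25},{"delta_pos":[0,0,-2],"angular":[0,0,0],"gripper":25},{"delta_pos":[0,0,-6],"angular":[0,0,0],"gripper":25},{"delta_pos":[0,0,-11],"angular":[0,0,0],"gripper":25},{"delta_pos":[0,0,-15],"angular":[0,0,0],"gripper":25},{"delta_pos":[0,0,-15],"angular":[0,0,0],"gripper":25}]'

```text
time: 14.55
position: [0.6325, -0.2524, 0.1902]
eef_rot: [3.128, 0.264, 0.013]
contact_force: [-0.2, -0.0, -2.0]
finger_gap: 0.0431
```

```bash
python3 - <<'E'
from h import *
state(); print(to_tool([.4838,-.0928,.185],np.radians(6.9-90)))
E
```

```text
t 14.55 pos [ 0.6325 -0.2524  0.1902] tooly yaw -80.4 z [ 0.009 -0.002 -1.   ] q [-0.14  0.51  0.08  0.   -1.14  1.88] F [-0.2 -0.  -2. ] gap 0.0431
(array([-11.99, -18.23,   0.36]), np.float64(0.27459123743069824))
```

>>> jog_arm --series '[{"delta_pos":[-12.0,-18.2,0],"angular":[0,0,0.28],"gripper":25},{"delta_pos":[-12.0,-18.2,0],"angular":[0,0,0.28],"gripper":25},{"delta_pos":[-12.0,-18.2,0],"angular":[0,0,0.28],"gripper":25},{"delta_pos":[-12.0,-18.2,0],"angular":[0,0,0.28],"gripper":25},{"delta_pos":[-12.0,-18.2,0],"angular":[0,0,0.28],"gripper":25},{"delta_pos":[-12.0,-18.2,0],"angular":[0,0,0.28],"gripper":25}]'

```text
time: 15.3
position: [0.4821, -0.0926, 0.185]
eef_rot: [3.136, 0.188, -0.001]
contact_force: [0.5, -0.8, -0.6]
finger_gap: 0.043
```

```bash
python3 - <<'E'
from h import *
state(); f=viewer.grab_frame('wrist'); cv2.imwrite('pics/w9.png',f['image'][...,::-1])
print(to_tool([.4838,-.0928,.0462],np.radians(6.9-90)))
a=np.radians(6.9);X=np.array([np.cos(a),np.sin(a),0]);Y=np.array([-X[1],X[0],0]);c=np.array([.4823,-.0925,.022])
print(proj(f,[c+i*.031*X+j*.031*Y for i,j in((1,1),(1,-1),(-1,1),(-1,-1))]).round(1))
E
```

```text
t 15.3 pos [ 0.4821 -0.0926  0.185 ] tooly yaw -83.2 z [-0. -0. -1.] q [ 0.14  0.21 -0.39  0.   -0.97  1.55] F [ 0.5 -0.8 -0.6] gap 0.043
(array([1.500e-01, 1.000e-02, 1.387e+01]), np.float64(-0.00918169029695548))
[[277.  142.1]
 [350.2 142. ]
 [279.2 210.9]
 [348.1 210.8]]
```

View pics/w9.png

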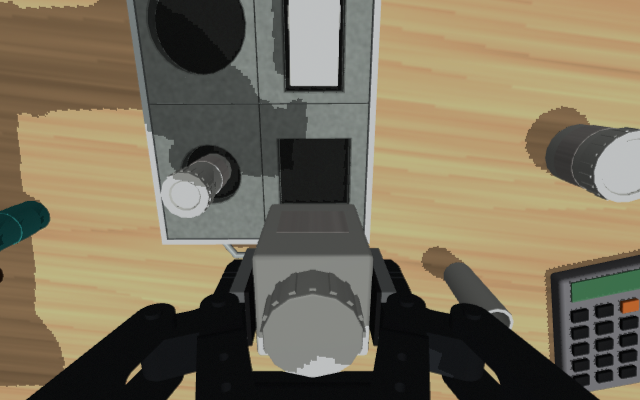

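The square recess's far edge is at row 138, columns 278–351 (predicted 142 and 277–350). I'm lowering with a 2 mm forward shift.

>>> jog_arm --series '[{"delta_pos":[0.2,0,5],"angular":[0,0,0],"gripper":25},{"delta_pos":[0.2,0,10],"angular":[0,0,0],"gripper":25},{"delta_pos":[0.2,0,12.5],"angular":[0,0,0],"gripper":25},{"delta_pos":[0.2,0,13.5],"angular":[0,0,0],"gripper":25},{"delta_pos":[0.2,0,13.9],"angular":[0,0,0],"gripper":25},{"delta_pos":[0.2,0,13.9],"angular":[0,0,0],"gripper":25}]'

```text
time: 16.1
position: [0.4849, -0.0924, 0.047]
eef_rot: [3.136, 0.187, 0.003]
contact_force: [0.0, 0.0, -0.9]
finger_gap: 0.0431
```

>>> jog_arm --series '[{"delta_pos":[0,0,0.1],"angular":[0,0,0],"gripper":25},{"delta_pos":[0,0,0.2],"angular":[0,0,0],"gripper":25},{"delta_pos":[0,0,0.2],"angular":[0,0,0],"gripper":25}]'

```text
time: 16.48
position: [0.4847, -0.0922, 0.0459]
eef_rot: [3.136, 0.188, 0.003]
contact_force: [-1.4, -0.6, 6.1]
finger_gap: 0.0435
```

>>> jog_arm --series '[{"delta_pos":[0,0,0],"angular":[0,0,0],"gripper":50},{"delta_pos":[0,0,0],"angular":[0,0,0],"gripper":75},{"delta_pos":[0,0,0],"angular":[0,0,0],"gripper":75},{"delta_pos":[0,0,-4],"angular":[0,0,0],"gripper":75},{"delta_pos":[0,0,-10],"angular":[0,0,0],"gripper":75},{"delta_pos":[0,5,-15],"angular":[0,0,0],"gripper":100},{"delta_pos":[0,11,-15],"angular":[0,0,0],"gripper":100},{"delta_pos":[0,17,-15],"angular":[0,0,0],"gripper":100}]'

```text
time: 17.48
position: [0.5049, -0.2615, 0.1959]
eef_rot: [3.135, 0.19, 0.005]
contact_force: [1.0, 0.8, -0.4]
finger_gap: 0.0855
```

>>> jog_arm --series '[{"delta_pos":[0,5,0],"angular":[0,0,0],"gripper":100},{"delta_pos":[0,5,0],"angular":[0,0,0],"gripper":100}]'

```text
time: 17.73
position: [0.5097, -0.3126, 0.1933]
eef_rot: [-3.136, -0.18, 0.001]
contact_force: [-0.1, 0.4, 0.4]
finger_gap: 0.0856
```

```bash
python3 - <<'E'
from h import *
state(); f=viewer.grab_frame('wrist'); im=f['image'];cv2.imwrite('pics/w10.png',im[...,::-1])
print(proj(f,[[.526,-.3264,.062]]).round(),to_tool([.526,-.3264,.037]))
hsv=cv2.cvtColor(im,cv2.COLOR_RGB2HSV); m=((hsv[...,1]<40)&(hsv[...,2]>130)).astype(np.uint8)
for c in cv2.findContours(m,0,2)[0]:
    if cv2.contourArea(c)>800:
        (x,y),r=cv2.minEnclosingCircle(c); p=ray(f,[(x,y),(x+r,y)],.062); print(round(x),round(y),round(r),cv2.contourArea(c),p[0].round(4),'rad',np.linalg.norm(p[1]-p[0]).round(4))
E
```

```text
t 17.73 pos [ 0.5097 -0.3126  0.1933] tooly yaw -83.4 z [-0.001  0.    -1.   ] q [-0.28  0.37 -0.13  0.   -1.07  1.96] F [-0.1  0.4  0.4] gap 0.0856
[[334. 170.]] (array([ 1.48,  1.74, 15.63]), None)
12 198 24 1051.5 [ 0.4736 -0.0752  0.062 ] rad 0.0191
334 165 36 2849.5 [ 0.5298 -0.3258  0.062 ] rad 0.028
64 179 94 2000.0 [ 0.4948 -0.1174  0.062 ] rad 0.0734
```

View pics/w10.png

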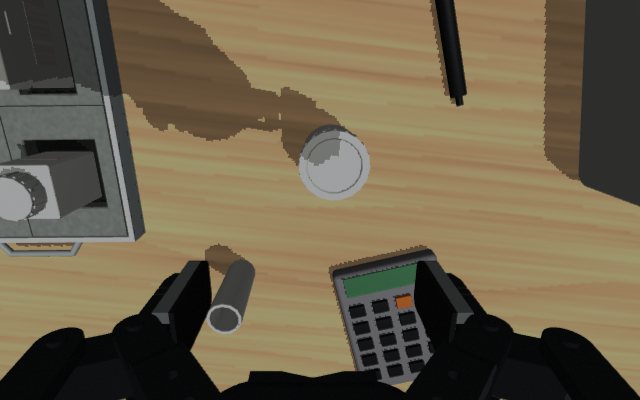

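The bottle stands in its recess at left. The wide pot's cap is centred at (334,165) with a measured radius of 28 mm, as specified. I'm grasping it.

>>> jog_arm --series '[{"delta_pos":[1.8,1.6,4],"angular":[0,0,0],"gripper":100},{"delta_pos":[1.8,1.6,9],"angular":[0,0,0],"gripper":100},{"delta_pos":[1.8,1.6,13],"angular":[0,0,0],"gripper":100},{"delta_pos":[1.8,1.6,15.8],"angular":[0,0,0],"gripper":100},{"delta_pos":[1.8,1.6,15.8],"angular":[0,0,0],"gripper":40},{"delta_pos":[1.8,1.6,15.8],"angular":[0,0,0],"gripper":40},{"delta_pos":[1.8,1.6,15.8],"angular":[0,0,0],"gripper":40},{"delta_pos":[1.8,1.6,15.8],"angular":[0,0,0],"gripper":40}]'

```text
time: 18.77
position: [0.5306, -0.3234, 0.0377]
eef_rot: [3.135, 0.188, 0.004]
contact_force: [0.7, 2.2, 2.2]
finger_gap: 0.0548
```

>>> jog_arm --series '[{"delta_pos":[0,0,0],"angular":[0,0,0],"gripper":40},{"delta_pos":[0,0,-2],"angular":[0,0,0],"gripper":40},{"delta_pos":[0,0,-6],"angular":[0,0,0],"gripper":40},{"delta_pos":[0,0,-11],"angular":[0,0,0],"gripper":40},{"delta_pos":[0,0,-16],"angular":[0,0,0],"gripper":40},{"delta_pos":[0,0,-17],"angular":[0,0,0],"gripper":40},{"delta_pos":[0,0,-17],"angular":[0,0,0],"gripper":40}]'

```text
time: 19.65
position: [0.5296, -0.3232, 0.2063]
eef_rot: [-3.136, -0.187, -0.001]
contact_force: [-0.2, -0.1, -1.4]
finger_gap: 0.0545
```

```bash
python3 - <<'E'
from h import *
state(); print(to_tool([.5915,.0102,.205],np.radians(6.9-90)))
E
```

```text
t 19.65 pos [ 0.5296 -0.3232  0.2063] tooly yaw -83.2 z [ 0.001  0.001 -1.   ] q [-0.29  0.4  -0.05 -0.   -1.12  1.98] F [-0.2 -0.1 -1.4] gap 0.0545
(array([ 10.1 , -32.37,   0.15]), np.float64(-0.008889048492675045))
```

>>> jog_arm --series '[{"delta_pos":[10.1,-32.4,0],"angular":[0,0,0],"gripper":40},{"delta_pos":[10.1,-32.4,0],"angular":[0,0,0],"gripper":40},{"delta_pos":[10.1,-32.4,0],"angular":[0,0,0],"gripper":40},{"delta_pos":[10.1,-32.4,0],"angular":[0,0,0],"gripper":40},{"delta_pos":[10.1,-32.4,0],"angular":[0,0,0],"gripper":40},{"delta_pos":[10.1,-32.4,0],"angular":[0,0,0],"gripper":40},{"delta_pos":[10.1,-32.4,0],"angular":[0,0,0],"gripper":40},{"delta_pos":[10.1,-32.4,0],"angular":[0,0,0],"gripper":40}]'

```text
time: 20.65
position: [0.5906, 0.0098, 0.2045]
eef_rot: [3.135, 0.187, -0.006]
contact_force: [0.1, -0.5, 0.2]
finger_gap: 0.0544
```

```bash
python3 - <<'E'
from h import *
state(); f=viewer.grab_frame('wrist'); cv2.imwrite('pics/w11.png',f['image'][...,::-1])
print(to_tool([.5915,.0102,.046],np.radians(6.9-90)), proj(f,[[.5897,.0102,.022],[.6275,.0147,.022]]).round())
E
```

```text
t 20.65 pos [0.5906 0.0098 0.2045] tooly yaw -83.2 z [-0.004 -0.001 -1.   ] q [ 0.29  0.35 -0.13 -0.   -1.09  1.4 ] F [ 0.1 -0.5  0.2] gap 0.0544
(array([ 0.12, -0.07, 15.9 ]), np.float64(-0.012550275231266995)) [[313. 173.]
 [313. 131.]]
```

View pics/w11.png

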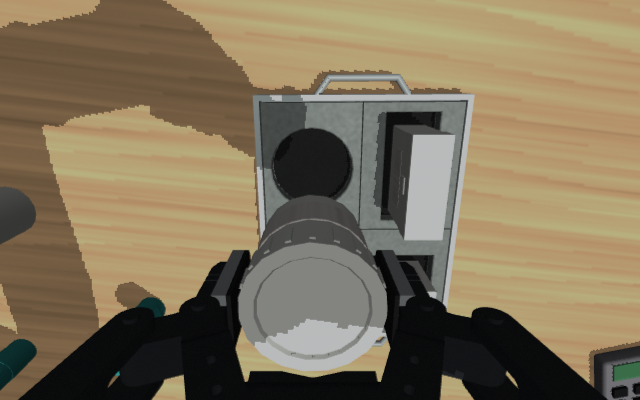

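The large recess spans columns 272–351 with its top at row 128. The prediction was centre 313 and top 131, so it's within 2 mm. I'm lowering.

>>> jog_arm --series '[{"delta_pos":[0.2,-0.05,5],"angular":[0,0,0],"gripper":40},{"delta_pos":[0.2,-0.05,10],"angular":[0,0,0],"gripper":40},{"delta_pos":[0.2,-0.05,14],"angular":[0,0,0],"gripper":40},{"delta_pos":[0.2,-0.05,15.3],"angular":[0,0,0],"gripper":40},{"delta_pos":[0.2,-0.05,15.7],"angular":[0,0,0],"gripper":40},{"delta_pos":[0.2,-0.05,15.7],"angular":[0,0,0],"gripper":40}]'

```text
time: 21.45
position: [0.5945, 0.011, 0.0507]
eef_rot: [-3.136, -0.187, -0.004]
contact_force: [0.8, 0.5, -0.5]
finger_gap: 0.0547
```

>>> jog_arm --series '[{"delta_pos":[0,0,0.1],"angular":[0,0,0],"gripper":40},{"delta_pos":[0,0,0.2],"angular":[0,0,0],"gripper":40},{"delta_pos":[0,0,0.2],"angular":[0,0,0],"gripper":40}]'

```text
time: 21.82
position: [0.5936, 0.0112, 0.0477]
eef_rot: [-3.136, -0.188, -0.001]
contact_force: [-0.7, -0.2, -0.1]
finger_gap: 0.0544
```

>>> jog_arm --series '[{"delta_pos":[0,0,0.1],"angular":[0,0,0],"gripper":40},{"delta_pos":[0,0,0.2],"angular":[0,0,0],"gripper":40},{"delta_pos":[0,0,0.2],"angular":[0,0,0],"gripper":40}]'

```text
time: 22.2
position: [0.5935, 0.0112, 0.0457]
eef_rot: [3.136, 0.188, 0.0]
contact_force: [-1.9, 0.6, 3.3]
finger_gap: 0.0547
```

Contact at 3.3 N. I'm releasing and pulling back clear.

>>> jog_arm --series '[{"delta_pos":[0,0,0],"angular":[0,0,0],"gripper":70},{"delta_pos":[0,0,0],"angular":[0,0,0],"gripper":95},{"delta_pos":[0,0,0],"angular":[0,0,0],"gripper":95},{"delta_pos":[0,0,-4],"angular":[0,0,0],"gripper":95},{"delta_pos":[0,0,-10],"angular":[0,0,0],"gripper":95},{"delta_pos":[0,0,-16],"angular":[0,0,0],"gripper":95},{"delta_pos":[-1,-6,-20],"angular":[0,0,0],"gripper":95},{"delta_pos":[-2,-12,-22],"angular":[0,0,0],"gripper":95}]'

```text
time: 23.2
position: [0.5626, 0.1181, 0.2637]
eef_rot: [-3.135, -0.184, -0.005]
contact_force: [0.8, 0.1, 0.4]
finger_gap: 0.0809
```

>>> jog_arm --series '[{"delta_pos":[-5,-6,0],"angular":[0,0,0],"gripper":95},{"delta_pos":[-10,-12,0],"angular":[0,0,0],"gripper":95},{"delta_pos":[-12,-15,0],"angular":[0,0,0],"gripper":95},{"delta_pos":[-12,-15,0],"angular":[0,0,0],"gripper":95}]'

```text
time: 23.7
position: [0.423, 0.2544, 0.2617]
eef_rot: [-3.134, -0.196, -0.001]
contact_force: [0.1, 0.6, 0.0]
finger_gap: 0.0812
```

```bash
python3 - <<'E'
from h import *
state(); t=viewer.grab_frame('top'); s=viewer.grab_frame('scene')
a=cv2.resize(t['image'][110:270,270:410],None,fx=3,fy=3,interpolation=cv2.INTER_CUBIC)
b=cv2.resize(s['image'][120:280,190:430],(660,440),interpolation=cv2.INTER_CUBIC)
c=t['image'][:, 130:460][110:270]
top=cv2.resize(a,(385,440)); cv2.imwrite('pics/fin.png',cv2.resize(np.hstack([top,b]),(800,337))[...,::-1])
W={'slim':(.4716,-.0041,.088),'square':(.4823,-.0925,.084),'wide':(.5897,.0102,.07),'oblong':(.6004,-.0782,.078)}
for k,v in W.items(): print(k,'expected top px',proj(t,v).round(1),'scene',proj(s,v).round(1))
hsv=cv2.cvtColor(t['image'],cv2.COLOR_RGB2HSV); m=((hsv[...,1]<40)&(hsv[...,2]>150)).astype(np.uint8)
for q in cv2.findContours(m,0,2)[0]:
    if 60<cv2.contourArea(q)<1500:
        r=cv2.minAreaRect(q); print('white',np.round(r[0],1),np.round(r[1],1))
E
```

```text
t 23.7 pos [0.423  0.2544 0.2617] tooly yaw -82.8 z [ 0.     0.001 -1.   ] q [ 0.87  0.14 -0.27 -0.   -1.16  0.83] F [0.1 0.6 0. ] gap 0.0812
slim expected top px [[317.7 212.5]] scene [[320.8 179.8]]
square expected top px [[361.3 207.5]] scene [[296.1 201.4]]
wide expected top px [[311.1 156.7]] scene [[362.2 206.1]]
oblong expected top px [[353.7 151. ]] scene [[338.7 226.5]]
white [ 10.  287.4] [15.1 21.8]
white [168.5 192.4] [23.3 16.5]
white [145.2  40.7] [36.2  8.6]
white [394.2   4.5] [74.4 11.3]
```

View pics/fin.png

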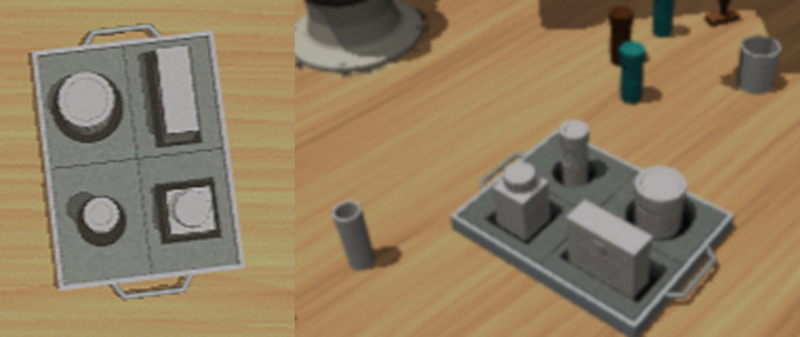

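All four stand upright in their recesses. The open slim pot and the open wide pot are both upright in their places.

```bash
python3 -c "
from bench import arm
print(arm.sign_off())"
```

```text
the job is handed in; nothing more can be done
None
```

All four closed samples are in their own recesses, and I handed the job in at about 24 s on the robot's clock. Each was lowered until the wrist force showed it touching the floor, then released. For the slim pot that signal was weak, about 2 N.

- **Position:** in the final top and scene pictures, all four look upright and flat. By eye, their tops are about 1–5 mm from the recess centres measured at the start. The limit is 14 mm.
- **Open pots:** both stand upright where they were and were never touched. I checked this by eye in the last picture rather than measuring it.
- **What disagreed:** the wrist camera put points 2–5 mm further forward than the top camera did. I shifted each placement forward by about 2 mm as a compromise. The last automatic search for the samples' white tops in the top view found none of them, because its brightness limit was too strict, so I read the final positions off the picture instead.

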